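Set the wash drum's cap over the spout

TASK

The perforated cap lies turned the wrong way on the tilted brush-wash drum. Turn it by its grip bar until its large opening stands over the chamber with the pouring spout and the cap drops fully home, flush on the deck (feel for the spot: the spout points only roughly there), then let go. Do not swivel the drum itself, and leave everything else on the bench where it stands.

Things in the scene. Friction and masses are not known exactly. Their poses are not given: they have to be found in the camera images.
- drum_deck (a point): Drum: aluminium, 187 mm across, 60 high, on a steel stand with a sloping top: its axis leans 28 degrees from vertical, roughly away from the robot. This point: on the axis, level with the flat deck on top of the drum, under the cap. z = the axis, outward (up); x = towards the pouring spout. The drum swivels on its stand only against stiff friction (8 N m).
- drum_mouth (a point): Point at deck height at the mouth of the spout's chamber, 37 mm from the axis towards the spout; axes as drum_deck. The deck has three slots hidden under the cap, each at its own radius (58, 72, 86 mm), 4 mm wider than the cap's feet: they admit them at one turn only, to about 1.5 degrees. That turn lies up to 5 degrees either side of the spout, so feel for it.
- spout_tip (a point): Outer end of the spout, an open trough 44 mm wide on a press-fitted collar, ending 134 mm from the drum's axis; this point lies 15 mm below the deck. The other outgrowth, a plain upright round lug (18 mm across, top level with the deck, 103 mm out, 126 degrees anticlockwise of the spout seen from above), marks nothing.
- spindle_top (a point): Top of the drum's steel spindle, on its axis, hidden in the cap: 18 mm across, round-topped, 21 mm above the deck. It centres the cap with 1.5 mm of play; axes as drum_deck.
- cap_grip (a point): Middle of the grip bar on the loose cap, on the cap's axis. Bar: 22 mm thick along x, 70 long along y, 38 high. x = towards the cap's large opening, z = the cap's axis, outward. This point is 22 mm above the bar's foot (a boss 37 mm across), 40 above the disc's top, 55 above the underside of the feet; when the cap is home it is 47 mm above drum_deck.
- cap_bar_top (a point): Middle of the grip bar's top face, 16 mm above cap_grip along the cap's axis (the bar stands from 22 mm below to 16 mm above cap_grip). At the start the cap is 100 to 180 degrees off, more than one grasp should turn; it turns either way without end.
- cap_opening (a point): Middle of the cap's one large opening, a wedge 20 to 54 mm from the centre and about 52 degrees wide (the small dark holes are vents). In the disc, 37 mm from the cap's axis. When the cap is home it lies 4 mm above drum_mouth along the axis, and up to 4 mm to one side.
- cap: The loose cap, 0.25 kg: white disc 182 mm across, 6 thick. Origin on its axis at the underside of three round-ended feet 9 mm long, each at its own radius; axes as cap_grip. At first the feet stand on the deck; lifted 2 to 9 mm it turns freely, still on the spindle. With the opening towards the spout the feet drop 8 mm into slots; the disc is then 1 mm above the deck.
- jar_a: bystander: small glass jar, 56 mm across, 65 mm high, origin under its middle
- cup: bystander: white mixing cup, 70 mm across, 65 mm high, origin under its middle
- brush: bystander: flat brush with wooden handle, 170 mm long, lying on the board
- can_a: bystander: spray can, 66 mm across, 170 mm high, origin under its middle
- can_b: bystander: spray can, 66 mm across, 170 mm high, origin under its middle
- flask: bystander: white plastic bottle, 68 mm across, 160 mm high, origin under its middle

How it is judged:
By the outcome, as a careful person would: the job done as asked, in the order asked, and still so for the second after the job is handed in, with the robot touching nothing.
It also fails if it takes over 72 s, if anything falls off the work surface, if the arm or the gripper's body presses on something with over 40 N, if the wrist force passes 120 N, or if a joint passes its speed limit or range.

ROBOT

A 6-joint arm with a two-finger parallel gripper is mounted at the origin on the work surface. World frame = base frame: x ahead of the robot, y to its left, z up, the work surface at z = 0. Lengths are in m, angles in rad, forces in N, time in s.
With the tool pointing down it reaches from about 0.25 to 0.775 m from the base axis. Payload 4 kg.
Tool frame: the origin (TCP) lies at the very end of the fingers, on their centre line; the grasp point (between the pads) lies 19 mm behind it; y points along the fingers, x is the direction in which the jaws open and shut, and the axes are right-handed (so a half turn about y gives the same grasp; the last joint's range is limited). The gripper opens to 94 mm and grips with 3 to 60 N. Pads are 16 mm wide; open, the fingers measure 119 mm over their backs; the gripper's body (75 mm by 177 mm) begins 78 mm behind the grasp point.
Start: joints at [1.038, 0.087, 1.371, -0, 1.684, -0.103], TCP at [0.229, 0.5, 0.206] pointing down, gripper open.
Joint ranges: [-3.1, 3.1], [-0.76, 2.03], [0.27, 2.55], [-1.08, 4.22], [0.17, 2.65], [-2.57, 2.57]. Speed limits (rad/s): [2.79, 2.79, 3.14, 3.14, 3.14, 3.14].

INTERFACE

Orientations are given as [roll, pitch, yaw] about the fixed x, y, z axes, in that order (R = Rz(yaw) Ry(pitch) Rx(roll)).
In Python, from bench import robot, snapshot, workorder gives the robot as it stands.
- The arm moves only by the tool play_rows, never from a script. Its argument "steps" is a list of rows, each an object of numbers: "x", "y", "z": the shift along the world's x, y, z in m; "rx", "ry", "rz": the turn, a rotation vector about the world's x, y, z in rad; "hand": the finger opening in m, from 0 to 0.094. A call has 1 to 8 rows; each row shifts and turns the commanded pose from where the row before left it; what a row does not reach is not made up. A row lasts 1/8 s, in which the tool goes at most 62.5 mm and 10.7 degrees, less where a joint would pass 70% of its speed; a pose out of reach is approached as far as the arm can. A call is refused whole if a number of a shift passes 0.0625 or a number of a turn 0.188, either way. A call with a gripper value outside its range is refused whole. The fingers move at their own pace and stop on an object; the grip force is fixed at half the most. Time passes only in rows, so rows that do not move let the fingers close. It gives the time, the measured TCP pose, the force and the opening at its end, in the units of the state.
- robot.get_obs(): the state, without advancing time (a new reading comes with each control period).
- snapshot(name): name is "scene" or "top"; returns a dict with "color" (400x640x3 uint8, red, green, blue), "range_z" (400x640 float32, m along the optical axis (not along the pixel's ray), 0 where there is no reading), "fov_y" (degrees; the focal length in pixels is half the picture's height over the tangent of half this angle, whatever the lens; pixels are square), "cx", "cy" (the principal point, pixels), "k1" (the pictures are not rectified: a ray, as slopes to the right and down, at radius r is drawn at 1 + k1 r^2 times it, then the intrinsics apply), "T" (4x4, takes a point from camera to world coordinates). Camera axes: x right, y down, z forward; pixel columns grow to the right and rows downward; lengths in m; the calibration is good to about 2 mm. A picture is of the moment at which its call begins.
- workorder.close_job(): hands the job in, once; it reports no verdict.
The state is a dict: "time": time; "joint_positions": joint angles; "qvel": joint speeds; "joint_torque": joint torques, N m; "tool_pos": TCP position; "ee_rot": TCP orientation; "wrist_force": force on the tool from outside, world axes, zero at the start; "wrist_torque": the same for the moment, N m; "width": finger opening in m.
Only numpy, scipy, OpenCV 4.12 (cv2) and the standard library are available. Lean on these libraries where they do the work, as an engineer would, in place of code of your own. Each camera call takes 0.05 s, during which the arm holds its last target.

## Working session

There is one attempt and no reset: what is moved stays moved. The work goes in short steps, Python scripts to look and compute and a tool call to move; the robot and the scene stay as the last step left them, time stands still between calls to the robot, and variables do not carry over. Pictures are saved under pics/ and viewed, and the job is handed in when it is done.

Besides the shell and the picture viewer there is one more tool, called after ">>>" as name([rows], argument=value, ...), one row to a line, values as JSON. play_rows: Moves the arm, as the interface text tells. Its arguments: {"type":"object","properties":{"steps":{"type":"array"}},"required":["steps"]}

```bash
ls; mkdir -p pics
python3 - <<'E'
from bench import robot, snapshot
import cv2,numpy as np
for n in("scene","top"):
    s=snapshot(n); cv2.imwrite(f"pics/{n}0.png",s["color"][:,:,::-1]); np.savez(f"{n}0.npz",**s)
    print(n,s["fov_y"],s["cx"],s["cy"],s["k1"]);print(s["T"].round(4)); print((s["range_z"]>0).mean())
print(robot.get_obs())
E
```

```text
pics
scene 48.651811800562 317.18742239793676 192.39676405759144 0.013332443336232616
[[-1.1560e-01  5.7310e-01 -8.1130e-01  1.9278e+00]
 [ 9.9330e-01  6.7100e-02 -9.4100e-02  1.7450e-01]
 [ 5.0000e-04 -8.1680e-01 -5.7700e-01  1.1224e+00]
 [ 0.0000e+00  0.0000e+00  0.0000e+00  1.0000e+00]]
0.950015625
top 57.86879863635226 318.3471341855501 201.7758347596643 -0.07117269597419447
[[ 0.0142 -0.9819  0.1888  0.3305]
 [-0.9998 -0.0161 -0.0089  0.015 ]
 [ 0.0117 -0.1887 -0.982   1.407 ]
 [ 0.      0.      0.      1.    ]]
0.9961015625
{'time': 0.1, 'joint_positions': array([ 1.03789843e+00,  8.79162082e-02,  1.37207430e+00, -1.22063019e-05,
        1.68362139e+00, -1.03118212e-01]), 'qvel': array([ 0.00125936, -0.00157149, -0.00443344,  0.00023617, -0.0005772 ,
       -0.00151772]), 'joint_torque': array([ 3.03021450e-03, -3.41247511e+01, -3.03303444e+01,  7.20599550e-02,
        3.03449796e-02, -1.19804204e-04]), 'tool_pos': array([0.2289347 , 0.49954775, 0.20441667]), 'ee_rot': array([-1.57060054,  0.00200977,  1.14101548]), 'wrist_force': array([-0.30389247, -1.03406988,  0.8402236 ]), 'wrist_torque': array([ 0.02088158, -0.00283166,  0.00169064]), 'width': 0.09398345334649617}
```

View pics/scene0.png

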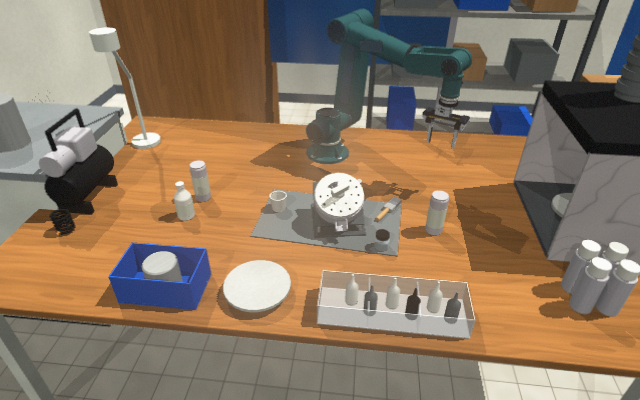

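View pics/top0.png

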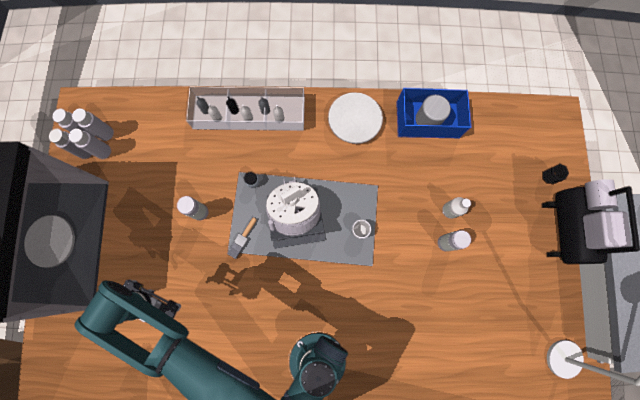

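Run:
```python
import cv2
a=cv2.imread("pics/scene0.png")[160:250,290:410]; cv2.imwrite("pics/sc_crop.png",cv2.resize(a,None,fx=6.5,fy=6.5,interpolation=cv2.INTER_CUBIC))
a=cv2.imread("pics/top0.png")[165:255,240:340]; cv2.imwrite("pics/tp_crop.png",cv2.resize(a,None,fx=6.5,fy=6.5,interpolation=cv2.INTER_CUBIC))
```

```text
(no output)
```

View pics/sc_crop.png

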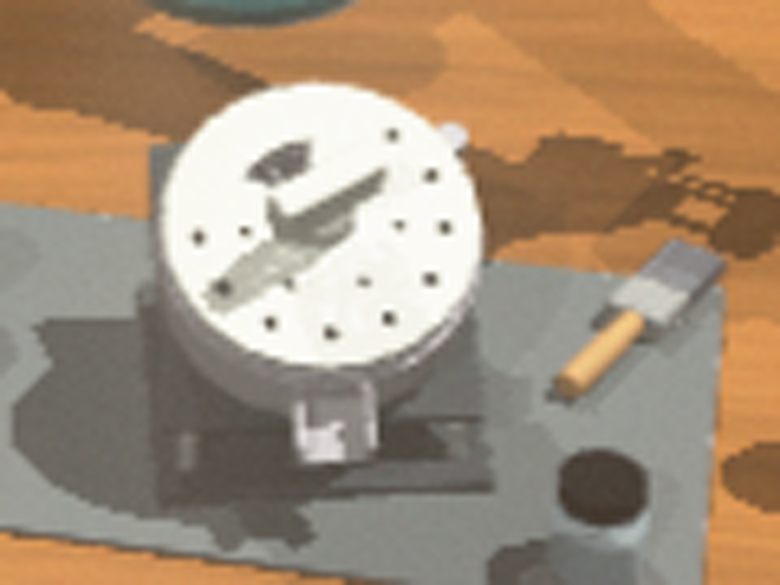

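View pics/tp_crop.png

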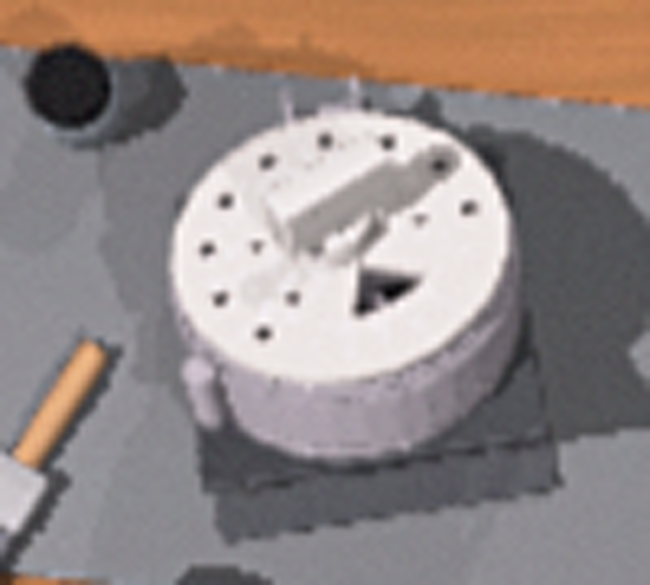

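The drum stands on the mat with the cap disc white. In the top crop the opening is near full-image (299,209), and the spout is behind the drum at about (289,180). The lug is at about (271,225). Next I'll measure with the range images.

```bash
cat > h.py <<'E'
import numpy as np,cv2
def load(n): 
    d=np.load(n); return {k:d[k] for k in d.files}
def K(s):
    f=200/np.tan(np.radians(float(s["fov_y"]))/2); return f,float(s["cx"]),float(s["cy"])
def rays(s,uv):
    f,cx,cy=K(s); uv=np.atleast_2d(uv).astype(float)
    d=(uv-[cx,cy])/f; m=d.copy()
    for _ in range(20): m=d/(1+float(s["k1"])*(m**2).sum(1,keepdims=True))
    return np.c_[m,np.ones(len(m))]
def pts(s,uv,z):
    p=rays(s,uv)*np.asarray(z)[:,None]; T=s["T"]; return p@T[:3,:3].T+T[:3,3]
def cast(s,uv,n,c):
    T=s["T"]; d=rays(s,uv)@T[:3,:3].T; o=T[:3,3]
    return o+d*(((c-o)@n)/(d@n))[:,None]
def proj(s,P):
    T=s["T"]; q=(np.atleast_2d(P)-T[:3,3])@T[:3,:3]; m=q[:,:2]/q[:,2:]
    f,cx,cy=K(s); return m*(1+float(s["k1"])*(m**2).sum(1,keepdims=True))*f+[cx,cy]
def cloud(s,x0,x1,y0,y1):
    v,u=np.mgrid[y0:y1,x0:x1]; uv=np.c_[u.ravel(),v.ravel()]; z=s["range_z"][y0:y1,x0:x1].ravel()
    return uv,pts(s,uv,z),s["color"][y0:y1,x0:x1].reshape(-1,3)
def ransac(P,tol=.004,it=400,seed=0):
    r=np.random.default_rng(seed);b=None;bn=-1
    for _ in range(it):
        a=P[r.choice(len(P),3,False)]; n=np.cross(a[1]-a[0],a[2]-a[0]); l=np.linalg.norm(n)
        if l<1e-5: continue
        n/=l; k=np.abs((P-a[0])@n)<tol
        if k.sum()>bn: bn=k.sum();b=k
    for _ in range(5):
        c=P[b].mean(0); n=np.linalg.svd(P[b]-c)[2][2]; n*=np.sign(n[2]); b=np.abs((P-c)@n)<tol
    return n,c,b
E
python3 - <<'E'
from h import *
for n,b in(("scene0.npz",(308,372,168,222)),("top0.npz",(262,324,178,228))):
    s=load(n); uv,P,C=cloud(s,*b)
    w=(C.min(1)>190)&(P[:,2]>.08)
    nn,c,k=ransac(P[w]); Q=P[w][k]
    print(n,w.sum(),k.sum(),"n",nn.round(3),"tilt",np.degrees(np.arccos(nn[2])).round(1),"az",np.degrees(np.arctan2(nn[1],nn[0])).round(1),"c",c.round(4))
    # all pts on plane -> outline
    on=(np.abs((P-c)@nn)<.006)&(P[:,2]>.08)
    ex=np.cross([0,1,0],nn);ex/=np.linalg.norm(ex);ey=np.cross(nn,ex)
    q=np.c_[(P[on]-c)@ex,(P[on]-c)@ey].astype(np.float32)
    (cc,r)=cv2.minEnclosingCircle(q); ctr=c+ex*cc[0]+ey*cc[1]; print(" disc centre",ctr.round(4),"r",r)
    h=(P-ctr)@nn; rad=np.linalg.norm((P-ctr)-np.outer(h,nn),axis=1)
    bar=(h>.03)&(rad<.06); print(" bar top pts",bar.sum(),"h",np.percentile(h[bar],[5,25,50,75,95]).round(4), "mean",P[bar].mean(0).round(4))
    t=bar&(h>.048)
    if t.sum()>5:
        B=P[t]; print(" top",t.sum(),B.mean(0).round(4),"h",h[t].mean().round(4), "dir",np.linalg.svd(B-B.mean(0))[2][0].round(3),"len",np.ptp((B-B.mean(0))@np.linalg.svd(B-B.mean(0))[2][0]).round(3))
E
```

```text
scene0.npz 1380 921 n [0.463 0.073 0.883] tilt 28.0 az 9.0 c [0.5729 0.1027 0.1564]
 disc centre [0.5706 0.1026 0.1576] r 0.09366704523563385
 bar top pts 149 h [0.0348 0.0466 0.0527 0.0565 0.0597] mean [0.598  0.1042 0.2007]
 top 110 [0.5981 0.1043 0.2051] h 0.0548 dir [ 0.556 -0.802 -0.218] len 0.071
top0.npz 1338 1139 n [0.464 0.085 0.882] tilt 28.1 az 10.4 c [0.5588 0.0989 0.164 ]
 disc centre [0.5704 0.0974 0.158 ] r 0.09310620278120041
 bar top pts 187 h [0.033  0.0424 0.0527 0.0554 0.058 ] mean [0.5881 0.1    0.2042]
 top 120 [0.593  0.1012 0.2077] h 0.0546 dir [-0.569  0.797  0.204] len 0.068
```

```bash
cat >> h.py <<'E'
nA=np.array([.4635,.079,.8825]);nA/=np.linalg.norm(nA)
CD=np.array([.5705,.100,.1578])   # disc top centre at start
ex=np.array([1,0,0])-nA*nA[0];ex/=np.linalg.norm(ex);ey=np.cross(nA,ex)
def loc(P): 
    d=np.atleast_2d(P)-CD; return np.c_[d@ex,d@ey,d@nA]
E
python3 - <<'E'
from h import *
print(ex.round(3),ey.round(3))
for n,b in(("scene0.npz",(308,372,165,240)),("top0.npz",(258,330,172,238))):
    s=load(n); uv,P,C=cloud(s,*b)
    q=cast(s,uv,nA,CD); l=loc(q); r=np.hypot(l[:,0],l[:,1]); a=np.degrees(np.arctan2(l[:,1],l[:,0]))
    d=(C.mean(1)<130)&(r<.056)&(r>.016)
    im=np.zeros((400,640),np.uint8); im[uv[d,1],uv[d,0]]=1
    k,lab,st,ce=cv2.connectedComponentsWithStats(im)
    for i in range(1,k):
        if st[i,4]>=5:
            L=loc(cast(s,ce[i],nA,CD))[0]; print(n,"dark",st[i,4],ce[i].round(1),"r",np.hypot(L[0],L[1]).round(4),"ang",np.degrees(np.arctan2(L[1],L[0])).round(1))
    # outgrowths from range, all points beyond r .097 above deck-40mm
    L=loc(P);R=np.hypot(L[:,0],L[:,1]);A=np.degrees(np.arctan2(L[:,1],L[:,0]))
    o=(R>.098)&(R<.15)&(L[:,2]>-.06)&(L[:,2]<0)&(P[:,2]>.03)
    for lo in range(-180,180,20):
        k=o&(A>=lo)&(A<lo+20)
        if k.sum()>2: print("  out",lo,k.sum(),"ang",A[k].mean().round(1),A[k].min().round(0),A[k].max().round(0),"R",R[k].mean().round(3),R[k].max().round(3),"h",L[k,2].mean().round(3),L[k,2].max().round(3))
E
```

```text
[ 0.886 -0.041 -0.462] [ 0.     0.996 -0.089]
scene0.npz dark 27 [332.9 184.4] r 0.0453 ang -141.7
scene0.npz dark 14 [344.1 189.2] r 0.0276 ang 142.9
scene0.npz dark 8 [333.6 195. ] r 0.0213 ang -66.7
  out -20 4 ang -3.2 -11.0 -0.0 R 0.102 0.107 h -0.027 -0.021
  out 0 102 ang 10.1 0.0 20.0 R 0.118 0.135 h -0.036 -0.012
  out 20 20 ang 21.2 20.0 24.0 R 0.117 0.135 h -0.024 -0.012
  out 120 12 ang 136.0 133.0 139.0 R 0.105 0.113 h -0.016 -0.01
  out 140 3 ang 140.7 140.0 142.0 R 0.105 0.107 h -0.015 -0.014
top0.npz dark 6 [296.8 200.5] r 0.0208 ang -79.0
top0.npz dark 39 [298.  209.1] r 0.044 ang -141.0
  out -180 7 ang -170.0 -177.0 -162.0 R 0.099 0.1 h -0.034 -0.018
  out -160 8 ang -146.7 -160.0 -140.0 R 0.099 0.099 h -0.041 -0.021
  out -140 25 ang -128.6 -140.0 -121.0 R 0.099 0.101 h -0.038 -0.019
  out -120 28 ang -110.8 -119.0 -100.0 R 0.099 0.1 h -0.035 -0.014
  out -100 10 ang -93.1 -99.0 -83.0 R 0.099 0.1 h -0.032 -0.013
  out -80 3 ang -70.3 -79.0 -63.0 R 0.099 0.099 h -0.018 -0.017
  out 0 22 ang 11.0 1.0 20.0 R 0.129 0.134 h -0.031 -0.017
  out 120 14 ang 137.5 133.0 140.0 R 0.105 0.11 h -0.023 -0.011
  out 140 29 ang 142.6 140.0 145.0 R 0.104 0.11 h -0.033 -0.012
```

```bash
cat >> h.py <<'E'
from scipy.spatial.transform import Rotation as Rn
def Rt(th):
    t=np.radians(th); x=np.cos(t)*ex+np.sin(t)*ey; return np.c_[x,-nA,np.cross(x,-nA)]
def cur(o): return Rn.from_euler("xyz",o["ee_rot"]).as_matrix()
def state(o):
    R=cur(o); L=loc(o["tool_pos"])[0]; x=R[:,0]
    print("t",round(o["time"],2),"tcp",o["tool_pos"].round(4),"loc mm",(L*1000).round(1),"jawang",np.degrees(np.arctan2(x@ey,x@ex)).round(1),"axis err deg",np.degrees(np.arccos(min(1,-R[:,1]@nA))).round(2),"w",round(o["width"]*1000,1))
    print("  j",o["joint_positions"].round(3),"F",o["wrist_force"].round(1),"F.n",round(o["wrist_force"]@nA,1),"T",o["wrist_torque"].round(2),"T.n",round(o["wrist_torque"]@nA,2))
def goto(o,P,th):
    R=cur(o); rv=Rn.from_matrix(Rt(th)@R.T).as_rotvec()
    print("  shift",(P-o["tool_pos"]).round(4),"rotvec",rv.round(4),"deg",np.degrees(np.linalg.norm(rv)).round(1))
E
python3 - <<'E'
from h import *
from bench import robot
print([a for a in dir(robot) if a[0]!='_'])
o=robot.get_obs(); state(o)
for h in(.122,.022): print(CD+h*nA)
goto(o,CD+.122*nA,39.2)
s=load("top0.npz")
uv,P,C=cloud(s,150,400,160,270)
k=(P[:,2]>.1); L=loc(P); k&=np.hypot(L[:,0],L[:,1])>.12
im=np.zeros((400,640),np.uint8); im[uv[k,1],uv[k,0]]=1
n,lab,st,ce=cv2.connectedComponentsWithStats(im)
for i in range(1,n):
    if st[i,4]>20:
        m=lab[uv[:,1],uv[:,0]]==i; print(st[i,4],P[m].mean(0).round(3),P[m].max(0).round(3))
E
```

```text
['IKError', 'get_obs']
t 0.1 tcp [0.2289 0.4995 0.2044] loc mm [-340.7  393.8  -85.6] jawang 69.8 axis err deg 27.97 w 94.0
  j [ 1.038  0.088  1.372 -0.     1.684 -0.103] F [-0.3 -1.   0.8] F.n 0.5 T [ 0.02 -0.    0.  ] T.n 0.01
[0.62705041 0.10963858 0.26547149]
[0.58069761 0.1017381  0.17721617]
  shift [ 0.3981 -0.3899  0.0611] rotvec [-0.1947  0.4521 -0.4694] deg 39.0
391 [0.548 0.459 0.161] [0.584 0.499 1.407]
26 [ 0.474 -0.008  0.133] [0.489 0.007 0.138]
```

>>> play_rows([
  {"z": 0.06},
  {"z": 0.06},
  {"x": 0.04, "y": -0.04, "rx": -0.0243, "ry": 0.0565, "rz": -0.0587},
  {"x": 0.04, "y": -0.04, "rx": -0.0243, "ry": 0.0565, "rz": -0.0587},
  {"x": 0.04, "y": -0.04, "rx": -0.0243, "ry": 0.0565, "rz": -0.0587},
  {"x": 0.04, "y": -0.04, "rx": -0.0243, "ry": 0.0565, "rz": -0.0587},
  {"x": 0.04, "y": -0.04, "rx": -0.0243, "ry": 0.0565, "rz": -0.0587},
  {"x": 0.04, "y": -0.04, "rx": -0.0243, "ry": 0.0565, "rz": -0.0587},
])

```text
schema error: expected keys x, y, z, rx, ry, rz, hand
```

>>> play_rows([
  {"x": 0.04, "y": -0.04, "rx": -0.0243, "ry": 0.0565, "rz": -0.0587},
  {"x": 0.04, "y": -0.04, "rx": -0.0243, "ry": 0.0565, "rz": -0.0587},
  {"x": 0.04, "y": -0.04},
  {"x": 0.038, "y": -0.03},
  {},
  {},
])

```text
schema error: expected keys x, y, z, rx, ry, rz, hand
```

Run:
```python
from h import *
from bench import robot
o=robot.get_obs(); state(o); goto(o,CD+.122*nA,39.2)
```

```text
t 0.1 tcp [0.2289 0.4995 0.2044] loc mm [-340.7  393.8  -85.6] jawang 69.8 axis err deg 27.97 w 94.0
  j [ 1.038  0.088  1.372 -0.     1.684 -0.103] F [-0.3 -1.   0.8] F.n 0.5 T [ 0.02 -0.    0.  ] T.n 0.01
  shift [ 0.3981 -0.3899  0.0611] rotvec [-0.1947  0.4521 -0.4694] deg 39.0
```

All keys are required.

>>> play_rows([
  {"x": 0, "y": 0, "z": 0.06, "rx": 0, "ry": 0, "rz": 0, "hand": 0.094},
  {"x": 0, "y": 0, "z": 0.06, "rx": 0, "ry": 0, "rz": 0, "hand": 0.094},
  {"x": 0.04, "y": -0.04, "z": 0, "rx": -0.0243, "ry": 0.0565, "rz": -0.0587, "hand": 0.094},
  {"x": 0.04, "y": -0.04, "z": 0, "rx": -0.0243, "ry": 0.0565, "rz": -0.0587, "hand": 0.094},
  {"x": 0.04, "y": -0.04, "z": 0, "rx": -0.0243, "ry": 0.0565, "rz": -0.0587, "hand": 0.094},
  {"x": 0.04, "y": -0.04, "z": 0, "rx": -0.0243, "ry": 0.0565, "rz": -0.0587, "hand": 0.094},
  {"x": 0.04, "y": -0.04, "z": 0, "rx": -0.0243, "ry": 0.0565, "rz": -0.0587, "hand": 0.094},
  {"x": 0.04, "y": -0.04, "z": 0, "rx": -0.0243, "ry": 0.0565, "rz": -0.0587, "hand": 0.094},
])

```text
time: 1.1
tool_pos: [0.4702, 0.2586, 0.3251]
ee_rot: [-1.369, 0.312, 0.815]
wrist_force: [0.0, 1.0, 1.3]
width: 0.094
```

>>> play_rows([
  {"x": 0.04, "y": -0.04, "z": 0, "rx": -0.0243, "ry": 0.0565, "rz": -0.0587, "hand": 0.094},
  {"x": 0.04, "y": -0.04, "z": 0, "rx": -0.0243, "ry": 0.0565, "rz": -0.0587, "hand": 0.094},
  {"x": 0.04, "y": -0.04, "z": 0, "rx": 0, "ry": 0, "rz": 0, "hand": 0.094},
  {"x": 0.038, "y": -0.03, "z": 0, "rx": 0, "ry": 0, "rz": 0, "hand": 0.094},
  {"x": 0, "y": 0, "z": 0, "rx": 0, "ry": 0, "rz": 0, "hand": 0.094},
  {"x": 0, "y": 0, "z": 0, "rx": 0, "ry": 0, "rz": 0, "hand": 0.094},
])

```text
time: 1.85
tool_pos: [0.6262, 0.1101, 0.3249]
ee_rot: [-1.324, 0.424, 0.716]
wrist_force: [-0.7, 0.6, 1.1]
width: 0.0939
```

Run:
```python
from h import *
from bench import robot
o=robot.get_obs(); state(o); goto(o,CD+.122*nA,39.2)
```

```text
t 1.85 tcp [0.6262 0.1101 0.3249] loc mm [-28.2  -4.8 174.1] jawang 39.2 axis err deg 0.16 w 93.9
  j [ 0.102  0.775  0.274 -0.056  2.577 -0.601] F [-0.7  0.6  1.1] F.n 0.7 T [ 0.01 -0.18  0.02] T.n 0.01
  shift [ 0.0008 -0.0005 -0.0594] rotvec [-0.0017  0.0023  0.0005] deg 0.2
```

>>> play_rows([
  {"x": 0, "y": 0, "z": -0.03, "rx": 0, "ry": 0, "rz": 0, "hand": 0.094},
  {"x": 0.0008, "y": -0.0005, "z": -0.03, "rx": 0, "ry": 0, "rz": 0, "hand": 0.094},
  {"x": 0, "y": 0, "z": 0, "rx": 0, "ry": 0, "rz": 0, "hand": 0.094},
])

```text
time: 2.22
tool_pos: [0.6259, 0.1108, 0.2657]
ee_rot: [-1.324, 0.424, 0.718]
wrist_force: [0.1, 0.1, 0.3]
width: 0.0939
```

Run:
```python
from h import *
from bench import robot,snapshot
o=robot.get_obs(); state(o); goto(o,CD+.122*nA,39.2)
for n in("scene","top"):
    s=snapshot(n);np.savez(n+"1.npz",**s)
    b=(160,250,290,410) if n=="scene" else (130,250,230,350)
    cv2.imwrite(f"pics/{n}1.png",cv2.resize(s["color"][b[0]:b[1],b[2]:b[3],::-1],None,fx=5,fy=5,interpolation=cv2.INTER_CUBIC))
```

```text
t 2.23 tcp [0.6259 0.1108 0.2657] loc mm [ -1.2   1.2 121.7] jawang 39.3 axis err deg 0.15 w 93.9
  j [ 0.103  0.716  0.489 -0.046  2.421 -0.589] F [0.1 0.1 0.3] F.n 0.3 T [ 0.04 -0.16 -0.  ] T.n 0.0
  shift [ 0.0012 -0.0012 -0.0002] rotvec [-0.0016  0.0024 -0.0018] deg 0.2
```

View pics/scene1.png

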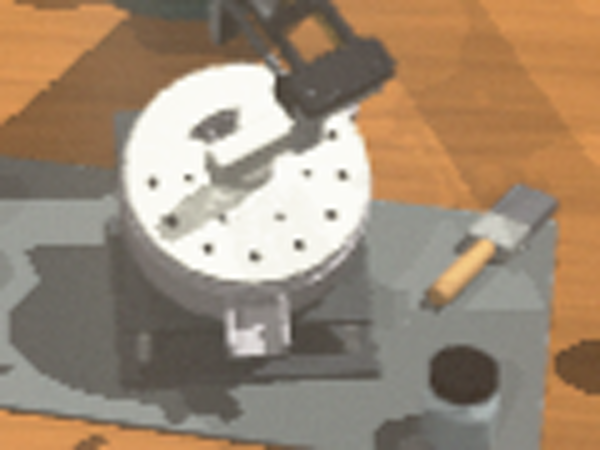

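View pics/top1.png

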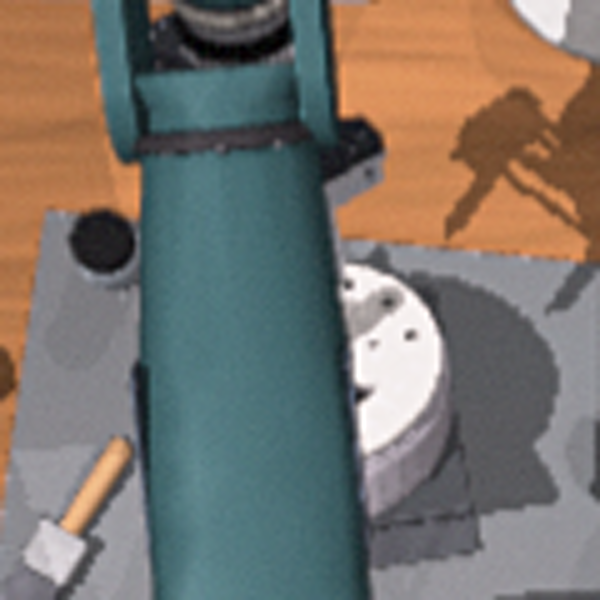

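Run:
```python
from h import *
from bench import robot
s=load("scene1.npz"); o=robot.get_obs(); R=cur(o)
for P in (o["tool_pos"],o["tool_pos"]+.047*R[:,0],o["tool_pos"]-.047*R[:,0],o["tool_pos"]-.1*R[:,1],CD+.056*nA,o["tool_pos"]-.1*R[:,1]+.047*R[:,0],o["tool_pos"]-.1*R[:,1]-.047*R[:,0]):
    p=proj(s,P)[0]; print(p.round(1),((p-[290,160])*5).round(0))
v=cv2.imread("pics/scene1.png")
s2=s["color"][100:260,260:420,::-1]; cv2.imwrite("pics/scene1b.png",cv2.resize(s2,None,fx=3.7,fy=3.7,interpolation=cv2.INTER_CUBIC))
```

```text
[341.8 177.5] [259.  88.]
[349.  187.7] [295. 139.]
[334.7 167.5] [223.  38.]
[344.  162.8] [270.  14.]
[340.1 186.9] [251. 134.]
[351.7 173.5] [309.  68.]
[336.5 152.4] [232. -38.]
```

View pics/scene1b.png

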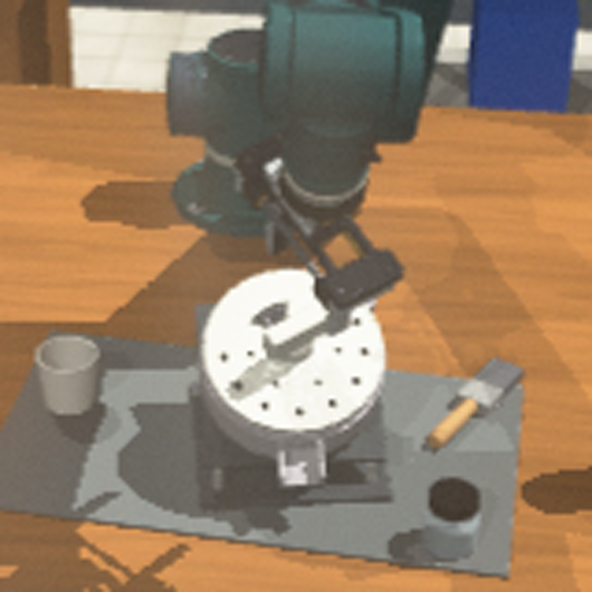

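>>> play_rows([
  {"x": -0.0113, "y": -0.0022, "z": -0.022, "rx": 0, "ry": 0.002, "rz": 0, "hand": 0.094},
  {"x": -0.0113, "y": -0.0022, "z": -0.022, "rx": 0, "ry": 0, "rz": 0, "hand": 0.094},
  {"x": -0.0113, "y": -0.0022, "z": -0.022, "rx": 0, "ry": 0, "rz": 0, "hand": 0.094},
  {"x": 0, "y": 0, "z": 0, "rx": 0, "ry": 0, "rz": 0, "hand": 0.094},
])

```text
time: 2.82
tool_pos: [0.5927, 0.1031, 0.2002]
ee_rot: [-1.323, 0.425, 0.716]
wrist_force: [-0.6, -0.5, 0.3]
width: 0.0942
```

>>> play_rows([
  {"x": -0.0113, "y": -0.0022, "z": -0.022, "rx": 0, "ry": 0, "rz": 0, "hand": 0.094},
  {"x": 0, "y": 0, "z": 0, "rx": 0, "ry": 0, "rz": 0, "hand": 0.094},
  {"x": 0, "y": 0, "z": 0, "rx": 0, "ry": 0, "rz": 0, "hand": 0.094},
])

```text
time: 3.2
tool_pos: [0.5831, 0.1008, 0.1791]
ee_rot: [-1.325, 0.423, 0.715]
wrist_force: [0.3, 0.3, 0.6]
width: 0.0938
```

Run:
```python
from h import *
from bench import robot
o=robot.get_obs(); state(o); goto(o,CD+.022*nA,39.2)
```

```text
t 3.2 tcp [0.5831 0.1008 0.1791] loc mm [ 1.3 -1.1 24.7] jawang 39.2 axis err deg 0.27 w 93.8
  j [ 0.095  0.577  0.873 -0.04   2.175 -0.582] F [0.3 0.3 0.6] F.n 0.6 T [-0.   -0.21  0.02] T.n -0.0
  shift [-0.0024  0.0009 -0.0019] rotvec [-0.0017  0.0044  0.0004] deg 0.3
```

>>> play_rows([
  {"x": -0.0015, "y": 0.0009, "z": 0, "rx": -0.0017, "ry": 0.0044, "rz": 0, "hand": 0.04},
  {"x": 0, "y": 0, "z": 0, "rx": 0, "ry": 0, "rz": 0, "hand": 0.03},
  {"x": 0, "y": 0, "z": 0, "rx": 0, "ry": 0, "rz": 0, "hand": 0.03},
  {"x": 0, "y": 0, "z": 0, "rx": 0, "ry": 0, "rz": 0, "hand": 0.03},
  {"x": 0, "y": 0, "z": 0, "rx": 0, "ry": 0, "rz": 0, "hand": 0.0},
  {"x": 0, "y": 0, "z": 0, "rx": 0, "ry": 0, "rz": 0, "hand": 0.0},
  {"x": 0, "y": 0, "z": 0, "rx": 0, "ry": 0, "rz": 0, "hand": 0.0},
  {"x": 0, "y": 0, "z": 0, "rx": 0, "ry": 0, "rz": 0, "hand": 0.0},
])

```text
time: 4.2
tool_pos: [0.5805, 0.1014, 0.1768]
ee_rot: [-1.322, 0.43, 0.716]
wrist_force: [0.7, -1.0, 0.2]
width: 0.0217
```

Run:
```python
from h import *
from bench import robot
o=robot.get_obs(); state(o); goto(o,CD+.022*nA,39.2)
```

```text
t 4.2 tcp [0.5805 0.1014 0.1768] loc mm [ 0.  -0.3 21.5] jawang 39.2 axis err deg 0.19 w 21.7
  j [ 0.097  0.577  0.879 -0.041  2.176 -0.58 ] F [ 0.7 -1.   0.2] F.n 0.4 T [ 0.   -0.36 -0.04] T.n -0.06
  shift [0.0002 0.0003 0.0004] rotvec [ 0.0004 -0.0033  0.0008] deg 0.2
```

>>> play_rows([
  {"x": 0.0019, "y": 0.0003, "z": 0.0035, "rx": 0, "ry": 0, "rz": 0, "hand": 0.0},
  {"x": 0, "y": 0, "z": 0, "rx": 0, "ry": 0, "rz": 0, "hand": 0.0},
  {"x": 0, "y": 0, "z": 0, "rx": 0.0663, "ry": 0.0113, "rz": 0.1262, "hand": 0.0},
  {"x": 0, "y": 0, "z": 0, "rx": 0.0663, "ry": 0.0113, "rz": 0.1262, "hand": 0.0},
  {"x": 0, "y": 0, "z": 0, "rx": 0, "ry": 0, "rz": 0, "hand": 0.0},
])

```text
time: 4.82
tool_pos: [0.5822, 0.1017, 0.18]
ee_rot: [-1.21, 0.345, 1.01]
wrist_force: [-0.0, 1.3, -3.9]
width: 0.0215
```

Run:
```python
from h import *
from bench import robot
o=robot.get_obs(); state(o); goto(o,CD+.026*nA,55.6)
```

```text
t 4.83 tcp [0.5822 0.1017 0.18  ] loc mm [ 0.1 -0.2 25.1] jawang 55.5 axis err deg 0.25 w 21.5
  j [ 0.097  0.582  0.867 -0.042  2.185 -0.864] F [-0.   1.3 -3.9] F.n -3.3 T [ 0.08 -0.51 -0.  ] T.n -0.01
  shift [0.0003 0.0003 0.0008] rotvec [ 0.0022 -0.004   0.0017] deg 0.3
```

>>> play_rows([
  {"x": 0, "y": 0, "z": 0, "rx": 0.0663, "ry": 0.0113, "rz": 0.1262, "hand": 0.0},
  {"x": 0, "y": 0, "z": 0, "rx": 0.0663, "ry": 0.0113, "rz": 0.1262, "hand": 0.0},
  {"x": 0, "y": 0, "z": 0, "rx": 0.0663, "ry": 0.0113, "rz": 0.1262, "hand": 0.0},
  {"x": 0, "y": 0, "z": 0, "rx": 0.0663, "ry": 0.0113, "rz": 0.1262, "hand": 0.0},
  {"x": 0, "y": 0, "z": 0, "rx": 0.0663, "ry": 0.0113, "rz": 0.1262, "hand": 0.0},
  {"x": 0, "y": 0, "z": 0, "rx": 0.0663, "ry": 0.0113, "rz": 0.1262, "hand": 0.0},
  {"x": 0, "y": 0, "z": 0, "rx": 0.0663, "ry": 0.0113, "rz": 0.1262, "hand": 0.0},
  {"x": 0, "y": 0, "z": 0, "rx": 0.0663, "ry": 0.0113, "rz": 0.1262, "hand": 0.0},
])

```text
time: 5.82
tool_pos: [0.5819, 0.1015, 0.1803]
ee_rot: [-1.104, -0.161, 2.056]
wrist_force: [-0.5, -1.7, -2.3]
width: 0.0221
```

>>> play_rows([
  {"x": 0, "y": 0, "z": 0, "rx": 0.0663, "ry": 0.0113, "rz": 0.1262, "hand": 0.0},
  {"x": -0.0019, "y": -0.0003, "z": -0.0035, "rx": 0, "ry": 0, "rz": 0, "hand": 0.0},
  {"x": 0, "y": 0, "z": 0, "rx": 0, "ry": 0, "rz": 0, "hand": 0.0},
  {"x": 0, "y": 0, "z": 0, "rx": 0, "ry": 0, "rz": 0, "hand": 0.0},
])

```text
time: 6.32
tool_pos: [0.5802, 0.1011, 0.1771]
ee_rot: [-1.129, -0.221, 2.184]
wrist_force: [-0.4, -2.1, -0.4]
width: 0.0217
```

Run:
```python
from h import *
from bench import robot
o=robot.get_obs(); state(o); goto(o,CD+.022*nA,129.3)
```

```text
t 6.33 tcp [0.5802 0.1011 0.1771] loc mm [-0.3 -0.7 21.6] jawang 129.2 axis err deg 0.25 w 21.7
  j [ 0.099  0.574  0.882 -0.045  2.174 -2.151] F [-0.4 -2.1 -0.4] F.n -0.7 T [-0.38 -0.14  0.2 ] T.n -0.01
  shift [0.0005 0.0007 0.0002] rotvec [ 0.0049 -0.0002 -0.    ] deg 0.3
```

>>> play_rows([
  {"x": 0, "y": 0, "z": 0, "rx": 0, "ry": 0, "rz": 0, "hand": 0.05},
  {"x": 0, "y": 0, "z": 0, "rx": 0, "ry": 0, "rz": 0, "hand": 0.094},
  {"x": 0, "y": 0, "z": 0, "rx": 0, "ry": 0, "rz": 0, "hand": 0.094},
  {"x": 0, "y": 0, "z": 0, "rx": 0, "ry": 0, "rz": 0, "hand": 0.094},
  {"x": 0.0107, "y": 0.002, "z": 0.02, "rx": 0, "ry": 0, "rz": 0, "hand": 0.094},
  {"x": 0.0107, "y": 0.002, "z": 0.02, "rx": 0, "ry": 0, "rz": 0, "hand": 0.094},
  {"x": 0.0046, "y": 0.0008, "z": 0.0088, "rx": 0, "ry": 0, "rz": 0, "hand": 0.094},
  {"x": 0, "y": 0, "z": 0, "rx": 0, "ry": 0, "rz": 0, "hand": 0.094},
])

```text
time: 7.32
tool_pos: [0.6068, 0.1063, 0.2263]
ee_rot: [-1.132, -0.222, 2.186]
wrist_force: [-0.0, -0.7, -1.2]
width: 0.0935
```

Run:
```python
from h import *
from bench import robot,snapshot
o=robot.get_obs(); state(o)
s=snapshot("scene");np.savez("scene2.npz",**s)
cv2.imwrite("pics/scene2.png",cv2.resize(s["color"][140:250,270:420,::-1],None,fx=5,fy=5,interpolation=cv2.INTER_CUBIC))
```

```text
t 7.33 tcp [0.6068 0.1063 0.2263] loc mm [ 0.3  0.2 77.8] jawang 129.3 axis err deg 0.23 w 93.5
  j [ 0.102  0.643  0.682 -0.048  2.303 -2.157] F [-0.  -0.7 -1.2] F.n -1.1 T [ 0.08 -0.14  0.01] T.n 0.04
```

View pics/scene2.png

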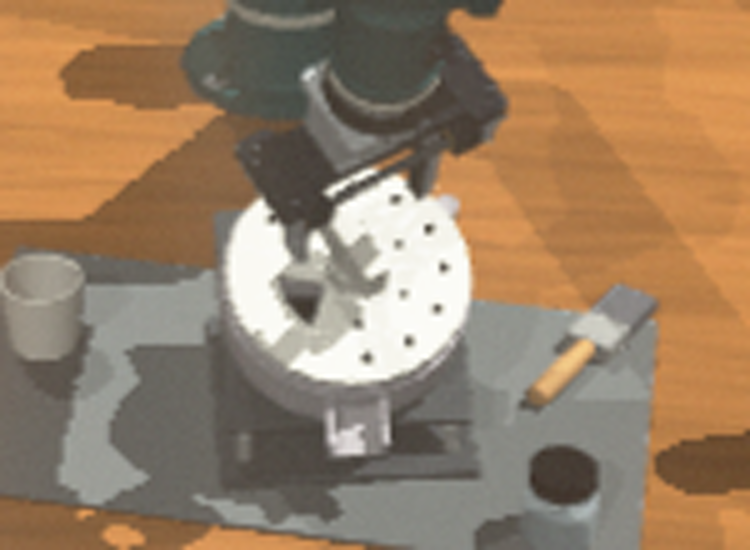

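The opening has turned 90° and is now at crop (300,300). The drum and spout haven't moved. Next I'll spin back 180° and regrasp.

>>> play_rows([
  {"x": 0, "y": 0, "z": 0, "rx": -0.0809, "ry": -0.0138, "rz": -0.154, "hand": 0.094},
  {"x": 0, "y": 0, "z": 0, "rx": -0.0809, "ry": -0.0138, "rz": -0.154, "hand": 0.094},
  {"x": 0, "y": 0, "z": 0, "rx": -0.0809, "ry": -0.0138, "rz": -0.154, "hand": 0.094},
  {"x": 0, "y": 0, "z": 0, "rx": -0.0809, "ry": -0.0138, "rz": -0.154, "hand": 0.094},
  {"x": 0, "y": 0, "z": 0, "rx": -0.0809, "ry": -0.0138, "rz": -0.154, "hand": 0.094},
  {"x": 0, "y": 0, "z": 0, "rx": -0.0809, "ry": -0.0138, "rz": -0.154, "hand": 0.094},
  {"x": 0, "y": 0, "z": 0, "rx": -0.0809, "ry": -0.0138, "rz": -0.154, "hand": 0.094},
  {"x": 0, "y": 0, "z": 0, "rx": -0.0809, "ry": -0.0138, "rz": -0.154, "hand": 0.094},
])

```text
time: 8.38
tool_pos: [0.6058, 0.1062, 0.2249]
ee_rot: [-1.249, 0.383, 0.896]
wrist_force: [-1.0, 0.3, -0.1]
width: 0.0941
```

>>> play_rows([
  {"x": 0, "y": 0, "z": 0, "rx": -0.0809, "ry": -0.0138, "rz": -0.154, "hand": 0.094},
  {"x": 0, "y": 0, "z": 0, "rx": -0.0809, "ry": -0.0138, "rz": -0.154, "hand": 0.094},
  {"x": 0, "y": 0, "z": 0, "rx": -0.0809, "ry": -0.0138, "rz": -0.154, "hand": 0.094},
  {"x": 0, "y": 0, "z": 0, "rx": -0.0809, "ry": -0.0138, "rz": -0.154, "hand": 0.094},
  {"x": 0, "y": 0, "z": 0, "rx": -0.0809, "ry": -0.0138, "rz": -0.154, "hand": 0.094},
  {"x": 0, "y": 0, "z": 0, "rx": -0.0809, "ry": -0.0138, "rz": -0.154, "hand": 0.094},
  {"x": 0, "y": 0, "z": 0, "rx": -0.0809, "ry": -0.0138, "rz": -0.154, "hand": 0.094},
  {"x": 0, "y": 0, "z": 0, "rx": -0.0809, "ry": -0.0138, "rz": -0.154, "hand": 0.094},
])

```text
time: 9.38
tool_pos: [0.6058, 0.1062, 0.2249]
ee_rot: [-1.912, 0.362, -0.627]
wrist_force: [0.7, -0.6, -0.2]
width: 0.0936
```

>>> play_rows([
  {"x": 0, "y": 0, "z": 0, "rx": -0.0809, "ry": -0.0138, "rz": -0.154, "hand": 0.094},
  {"x": 0, "y": 0, "z": 0, "rx": -0.0809, "ry": -0.0138, "rz": -0.154, "hand": 0.094},
  {"x": 0, "y": 0, "z": 0, "rx": 0, "ry": 0, "rz": 0, "hand": 0.094},
  {"x": 0, "y": 0, "z": 0, "rx": 0, "ry": 0, "rz": 0, "hand": 0.094},
])

```text
time: 9.88
tool_pos: [0.606, 0.1062, 0.2253]
ee_rot: [-2.008, 0.23, -0.956]
wrist_force: [-1.2, 0.4, -0.6]
width: 0.094
```

Run:
```python
from h import *
from bench import robot
o=robot.get_obs(); state(o); goto(o,CD+.023*nA,-50.8)
```

```text
t 9.88 tcp [0.606  0.1062 0.2253] loc mm [ 0.1  0.2 76.5] jawang -50.5 axis err deg 0.22 w 94.0
  j [ 0.098  0.642  0.686 -0.04   2.303  0.984] F [-1.2  0.4 -0.6] F.n -1.1 T [-0.05 -0.07 -0.01] T.n -0.04
  shift [-0.0249 -0.0044 -0.0472] rotvec [-0.0054 -0.0014 -0.0025] deg 0.3
```

>>> play_rows([
  {"x": -0.0083, "y": -0.0015, "z": -0.0157, "rx": -0.0054, "ry": -0.0014, "rz": -0.0025, "hand": 0.094},
  {"x": -0.0083, "y": -0.0015, "z": -0.0157, "rx": 0, "ry": 0, "rz": 0, "hand": 0.094},
  {"x": -0.0083, "y": -0.0015, "z": -0.0157, "rx": 0, "ry": 0, "rz": 0, "hand": 0.094},
  {"x": 0, "y": 0, "z": 0, "rx": 0, "ry": 0, "rz": 0, "hand": 0.03},
  {"x": 0, "y": 0, "z": 0, "rx": 0, "ry": 0, "rz": 0, "hand": 0.03},
  {"x": 0, "y": 0, "z": 0, "rx": 0, "ry": 0, "rz": 0, "hand": 0.03},
  {"x": 0, "y": 0, "z": 0, "rx": 0, "ry": 0, "rz": 0, "hand": 0.0},
  {"x": 0, "y": 0, "z": 0, "rx": 0, "ry": 0, "rz": 0, "hand": 0.0},
])

```text
time: 10.88
tool_pos: [0.5817, 0.1017, 0.1788]
ee_rot: [-2.009, 0.223, -0.961]
wrist_force: [-1.1, 0.1, -0.1]
width: 0.0475
```

>>> play_rows([
  {"x": 0, "y": 0, "z": 0, "rx": 0, "ry": 0, "rz": 0, "hand": 0.0},
  {"x": 0, "y": 0, "z": 0, "rx": 0, "ry": 0, "rz": 0, "hand": 0.0},
])

```text
time: 11.12
tool_pos: [0.5814, 0.1017, 0.1786]
ee_rot: [-2.009, 0.223, -0.961]
wrist_force: [0.3, -0.5, -0.7]
width: 0.0272
```

Run:
```python
from h import *
from bench import robot
o=robot.get_obs(); state(o); goto(o,CD+.022*nA,-50.8)
```

```text
t 11.12 tcp [0.5814 0.1017 0.1786] loc mm [ 0.  -0.1 23.5] jawang -50.9 axis err deg 0.05 w 27.2
  j [ 0.097  0.576  0.877 -0.041  2.176  0.993] F [ 0.3 -0.5 -0.7] F.n -0.5 T [-0.07 -0.12  0.02] T.n -0.02
  shift [-0.0007  0.     -0.0014] rotvec [0.0011 0.0011 0.0021] deg 0.2
```

>>> play_rows([
  {"x": 0, "y": 0, "z": 0, "rx": 0, "ry": 0, "rz": 0, "hand": 0.0},
  {"x": 0, "y": 0, "z": 0, "rx": 0, "ry": 0, "rz": 0, "hand": 0.0},
  {"x": 0, "y": 0, "z": 0, "rx": 0, "ry": 0, "rz": 0, "hand": 0.0},
  {"x": 0.0019, "y": 0.0003, "z": 0.0035, "rx": 0, "ry": 0, "rz": 0, "hand": 0.0},
  {"x": 0, "y": 0, "z": 0, "rx": 0, "ry": 0, "rz": 0, "hand": 0.0},
])

```text
time: 11.75
tool_pos: [0.5833, 0.102, 0.1818]
ee_rot: [-2.01, 0.223, -0.961]
wrist_force: [-0.3, -0.6, -2.4]
width: 0.0219
```

>>> play_rows([
  {"x": 0, "y": 0, "z": 0, "rx": 0.0647, "ry": 0.011, "rz": 0.1232, "hand": 0.0},
  {"x": 0, "y": 0, "z": 0, "rx": 0.0647, "ry": 0.011, "rz": 0.1232, "hand": 0.0},
  {"x": 0, "y": 0, "z": 0, "rx": 0.0647, "ry": 0.011, "rz": 0.1232, "hand": 0.0},
  {"x": 0, "y": 0, "z": 0, "rx": 0.0647, "ry": 0.011, "rz": 0.1232, "hand": 0.0},
  {"x": 0, "y": 0, "z": 0, "rx": 0.0647, "ry": 0.011, "rz": 0.1232, "hand": 0.0},
  {"x": 0, "y": 0, "z": 0, "rx": 0.0647, "ry": 0.011, "rz": 0.1232, "hand": 0.0},
  {"x": 0, "y": 0, "z": 0, "rx": 0.0647, "ry": 0.011, "rz": 0.1232, "hand": 0.0},
  {"x": 0, "y": 0, "z": 0, "rx": 0, "ry": 0, "rz": 0, "hand": 0.0},
])

```text
time: 12.75
tool_pos: [0.5833, 0.102, 0.1818]
ee_rot: [-1.626, 0.486, 0.051]
wrist_force: [0.0, -1.5, -3.0]
width: 0.0221
```

Run:
```python
from h import *
from bench import robot,snapshot
o=robot.get_obs(); state(o); goto(o,CD+.026*nA,5)
s=snapshot("scene");np.savez("scene3.npz",**s)
cv2.imwrite("pics/scene3.png",cv2.resize(s["color"][140:250,270:420,::-1],None,fx=5,fy=5,interpolation=cv2.INTER_CUBIC))
```

```text
t 12.75 tcp [0.5833 0.102  0.1818] loc mm [ 0.2 -0.2 27.3] jawang 4.9 axis err deg 0.05 w 22.1
  j [ 0.097  0.58   0.864 -0.04   2.185  0.018] F [ 0.  -1.5 -3. ] F.n -2.8 T [-0.18 -0.37  0.12] T.n -0.01
  shift [-0.0008  0.0001 -0.0011] rotvec [-0.0002  0.0005  0.0012] deg 0.1
```

View pics/scene3.png

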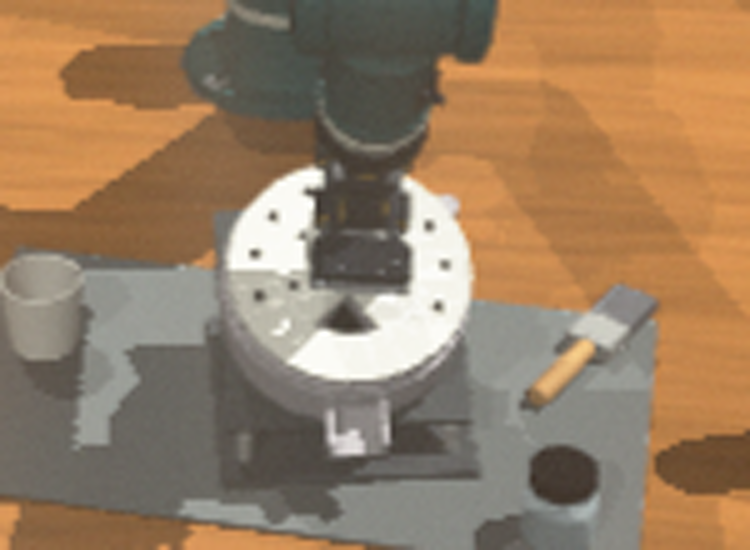

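The opening is now at crop (347,318), nearly over the spout at (357,425). I'll press lightly and feel for the slot.

>>> play_rows([
  {"x": -0.0019, "y": -0.0003, "z": -0.0035, "rx": 0, "ry": 0, "rz": 0, "hand": 0.0},
  {"x": -0.0007, "y": -0.0001, "z": -0.0013, "rx": 0, "ry": 0, "rz": 0, "hand": 0.0},
  {"x": 0, "y": 0, "z": 0, "rx": 0, "ry": 0, "rz": 0, "hand": 0.0},
  {"x": 0, "y": 0, "z": 0, "rx": 0, "ry": 0, "rz": 0, "hand": 0.0},
])

```text
time: 13.3
tool_pos: [0.5813, 0.1015, 0.1783]
ee_rot: [-1.625, 0.483, 0.052]
wrist_force: [6.1, -1.5, 5.3]
width: 0.0218
```

Run:
```python
from h import *
from bench import robot
o=robot.get_obs(); state(o)
```

```text
t 13.3 tcp [0.5813 0.1015 0.1783] loc mm [ 0.1 -0.3 23.3] jawang 5.0 axis err deg 0.2 w 21.8
  j [ 0.097  0.574  0.88  -0.04   2.173  0.017] F [ 6.1 -1.5  5.3] F.n 7.4 T [-0.45 -0.26  0.18] T.n -0.07
```

>>> play_rows([
  {"x": 0, "y": 0, "z": 0, "rx": 0.0081, "ry": 0.0014, "rz": 0.0154, "hand": 0.0},
  {"x": 0, "y": 0, "z": 0, "rx": 0.0081, "ry": 0.0014, "rz": 0.0154, "hand": 0.0},
  {"x": 0, "y": 0, "z": 0, "rx": 0, "ry": 0, "rz": 0, "hand": 0.0},
])

```text
time: 13.68
tool_pos: [0.5805, 0.1014, 0.1771]
ee_rot: [-1.606, 0.489, 0.092]
wrist_force: [3.6, -2.8, 2.1]
width: 0.022
```

>>> play_rows([
  {"x": 0, "y": 0, "z": 0, "rx": 0.0081, "ry": 0.0014, "rz": 0.0154, "hand": 0.0},
  {"x": 0, "y": 0, "z": 0, "rx": 0, "ry": 0, "rz": 0, "hand": 0.0},
])

```text
time: 13.92
tool_pos: [0.5802, 0.1014, 0.1765]
ee_rot: [-1.597, 0.49, 0.112]
wrist_force: [1.4, -3.2, 1.4]
width: 0.0219
```

>>> play_rows([
  {"x": 0, "y": 0, "z": 0, "rx": 0.0081, "ry": 0.0014, "rz": 0.0154, "hand": 0.0},
  {"x": 0, "y": 0, "z": 0, "rx": 0, "ry": 0, "rz": 0, "hand": 0.0},
])

```text
time: 14.18
tool_pos: [0.5802, 0.1014, 0.1765]
ee_rot: [-1.588, 0.491, 0.131]
wrist_force: [-1.5, -2.8, -2.6]
width: 0.0219
```

Run:
```python
from h import *
from bench import robot
o=robot.get_obs(); state(o)
```

```text
t 14.18 tcp [0.5802 0.1014 0.1765] loc mm [-0.1 -0.3 21.1] jawang 9.0 axis err deg 0.11 w 21.9
  j [ 0.097  0.575  0.883 -0.04   2.174 -0.053] F [-1.5 -2.8 -2.6] F.n -3.2 T [-0.65 -0.12  0.32] T.n -0.03
```

>>> play_rows([
  {"x": -0.0009, "y": -0.0002, "z": -0.0018, "rx": 0, "ry": 0, "rz": 0, "hand": 0.0},
  {"x": 0, "y": 0, "z": 0, "rx": 0, "ry": 0, "rz": 0, "hand": 0.0},
  {"x": 0, "y": 0, "z": 0, "rx": 0, "ry": 0, "rz": 0, "hand": 0.0},
])

```text
time: 14.55
tool_pos: [0.5797, 0.1013, 0.1753]
ee_rot: [-1.588, 0.489, 0.131]
wrist_force: [-1.2, -4.3, -2.1]
width: 0.0217
```

Run:
```python
from h import *
from bench import robot
o=robot.get_obs(); state(o)
```

```text
t 14.55 tcp [0.5797 0.1013 0.1753] loc mm [ 0.  -0.3 19.8] jawang 9.0 axis err deg 0.04 w 21.7
  j [ 0.097  0.573  0.888 -0.04   2.169 -0.054] F [-1.2 -4.3 -2.1] F.n -2.8 T [-0.71 -0.22  0.52] T.n 0.11
```

>>> play_rows([
  {"x": -0.0009, "y": -0.0002, "z": -0.0018, "rx": 0, "ry": 0, "rz": 0, "hand": 0.0},
  {"x": 0, "y": 0, "z": 0, "rx": 0, "ry": 0, "rz": 0, "hand": 0.0},
  {"x": 0, "y": 0, "z": 0, "rx": 0, "ry": 0, "rz": 0, "hand": 0.0},
])

```text
time: 14.92
tool_pos: [0.5789, 0.1011, 0.1736]
ee_rot: [-1.588, 0.489, 0.131]
wrist_force: [1.0, -3.6, -1.9]
width: 0.0219
```

Run:
```python
from h import *
from bench import robot
o=robot.get_obs(); state(o)
```

```text
t 14.93 tcp [0.5789 0.1011 0.1736] loc mm [ 0.1 -0.3 17.9] jawang 9.0 axis err deg 0.05 w 21.9
  j [ 0.096  0.571  0.894 -0.04   2.164 -0.053] F [ 1.  -3.6 -1.9] F.n -1.5 T [-0.76 -0.15  0.69] T.n 0.24
```

>>> play_rows([
  {"x": 0, "y": 0, "z": 0, "rx": 0.0046, "ry": 0.0008, "rz": 0.0088, "hand": 0.0},
  {"x": -0.0009, "y": -0.0002, "z": -0.0018, "rx": 0, "ry": 0, "rz": 0, "hand": 0.0},
  {"x": 0, "y": 0, "z": 0, "rx": 0, "ry": 0, "rz": 0, "hand": 0.0},
  {"x": 0, "y": 0, "z": 0, "rx": 0, "ry": 0, "rz": 0, "hand": 0.0},
])

```text
time: 15.42
tool_pos: [0.578, 0.101, 0.172]
ee_rot: [-1.582, 0.489, 0.143]
wrist_force: [-0.5, -4.2, 0.0]
width: 0.0219
```

Run:
```python
from h import *
from bench import robot
o=robot.get_obs(); state(o)
```

```text
t 15.43 tcp [0.578 0.101 0.172] loc mm [ 0.  -0.3 16.1] jawang 9.6 axis err deg 0.06 w 21.9
  j [ 0.096  0.569  0.9   -0.04   2.16  -0.063] F [-0.5 -4.2  0. ] F.n -0.5 T [-0.83 -0.07  0.43] T.n -0.0
```

>>> play_rows([
  {"x": -0.0009, "y": -0.0002, "z": -0.0018, "rx": 0, "ry": 0, "rz": 0, "hand": 0.0},
  {"x": 0, "y": 0, "z": 0, "rx": 0, "ry": 0, "rz": 0, "hand": 0.0},
  {"x": 0, "y": 0, "z": 0, "rx": 0, "ry": 0, "rz": 0, "hand": 0.0},
])

```text
time: 15.8
tool_pos: [0.5777, 0.1009, 0.1713]
ee_rot: [-1.582, 0.486, 0.143]
wrist_force: [3.5, -2.5, 6.2]
width: 0.0222
```

Run:
```python
from h import *
from bench import robot
o=robot.get_obs(); state(o)
```

```text
t 15.8 tcp [0.5777 0.1009 0.1713] loc mm [ 0.1 -0.3 15.4] jawang 9.6 axis err deg 0.19 w 22.2
  j [ 0.096  0.566  0.905 -0.04   2.156 -0.063] F [ 3.5 -2.5  6.2] F.n 6.9 T [-0.78  0.13  0.47] T.n 0.06
```

The cap has bottomed 8 mm lower, so it's home. Now I'll release and back off along the axis.

>>> play_rows([
  {"x": 0.0004, "y": 0.0001, "z": 0.0008, "rx": 0, "ry": 0, "rz": 0, "hand": 0.0},
  {"x": 0, "y": 0, "z": 0, "rx": 0, "ry": 0, "rz": 0, "hand": 0.05},
  {"x": 0, "y": 0, "z": 0, "rx": 0, "ry": 0, "rz": 0, "hand": 0.094},
  {"x": 0, "y": 0, "z": 0, "rx": 0, "ry": 0, "rz": 0, "hand": 0.094},
  {"x": 0, "y": 0, "z": 0, "rx": 0, "ry": 0, "rz": 0, "hand": 0.094},
  {"x": 0.0116, "y": 0.002, "z": 0.022, "rx": 0, "ry": 0, "rz": 0, "hand": 0.094},
  {"x": 0.0116, "y": 0.002, "z": 0.022, "rx": 0, "ry": 0, "rz": 0, "hand": 0.094},
  {"x": 0.0116, "y": 0.002, "z": 0.022, "rx": 0, "ry": 0, "rz": 0, "hand": 0.094},
])

```text
time: 16.8
tool_pos: [0.6125, 0.1071, 0.2376]
ee_rot: [-1.582, 0.489, 0.143]
wrist_force: [0.4, -0.1, 0.1]
width: 0.0884
```

>>> play_rows([
  {"x": 0.0116, "y": 0.002, "z": 0.022, "rx": 0, "ry": 0, "rz": 0, "hand": 0.094},
  {"x": 0, "y": 0, "z": 0.05, "rx": 0, "ry": 0, "rz": 0, "hand": 0.094},
  {"x": -0.04, "y": 0.05, "z": 0, "rx": 0, "ry": 0, "rz": 0, "hand": 0.094},
  {"x": -0.04, "y": 0.05, "z": 0, "rx": 0, "ry": 0, "rz": 0, "hand": 0.094},
  {"x": -0.04, "y": 0.05, "z": 0, "rx": 0, "ry": 0, "rz": 0, "hand": 0.094},
  {"x": -0.04, "y": 0.05, "z": 0, "rx": 0, "ry": 0, "rz": 0, "hand": 0.094},
  {"x": -0.04, "y": 0.05, "z": 0, "rx": 0, "ry": 0, "rz": 0, "hand": 0.094},
  {"x": 0, "y": 0, "z": 0, "rx": 0, "ry": 0, "rz": 0, "hand": 0.094},
])

```text
time: 17.8
tool_pos: [0.4256, 0.3558, 0.3098]
ee_rot: [-1.581, 0.488, 0.151]
wrist_force: [0.5, -0.7, 0.3]
width: 0.094
```

Run:
```python
from h import *
from bench import robot,snapshot
o=robot.get_obs(); state(o)
for n,b in(("scene",(308,372,168,222)),("top",(262,324,172,228))):
    s=snapshot(n);np.savez(n+"4.npz",**s)
    c=(120,270,250,450) if n=="scene" else (140,260,220,400)
    cv2.imwrite(f"pics/{n}4.png",cv2.resize(s["color"][c[0]:c[1],c[2]:c[3],::-1],None,fx=3.9,fy=3.9,interpolation=cv2.INTER_CUBIC))
    s0=load(n+"0.npz")
    for nm,q in(("start",s0),("now",s)):
        uv,P,C=cloud(q,*b); w=(C.min(1)>190)&(P[:,2]>.08); L=loc(P[w]); r=np.hypot(L[:,0],L[:,1])
        k=(r>.06)&(r<.088)&(np.abs(L[:,2])<.02)
        print(n,nm,k.sum(),"disc h by sector",[np.round(np.median(L[k&(np.arctan2(L[:,1],L[:,0])//(np.pi/2)==j),2])*1000,1) for j in(-2,-1,0,1)])
```

```text
t 17.8 tcp [0.4256 0.3558 0.3098] loc mm [-209.1  241.3   87.2] jawang 10.0 axis err deg 0.1 w 94.0
  j [0.498 0.446 0.805 0.212 2.346 0.458] F [ 0.5 -0.7  0.3] F.n 0.5 T [-0.02 -0.19  0.04] T.n 0.01
scene start 759 disc h by sector [np.float64(0.2), np.float64(-0.0), np.float64(0.2), np.float64(0.4)]
scene now 24 disc h by sector [np.float64(-13.4), np.float64(0.8), np.float64(-1.3), np.float64(-7.9)]
top start 712 disc h by sector [np.float64(0.3), np.float64(0.3), np.float64(-0.2), np.float64(-0.3)]
top now 18 disc h by sector [np.float64(nan), np.float64(nan), np.float64(nan), np.float64(-8.7)]
  return _methods._mean(a, axis=axis, dtype=dtype,
  ret = ret.dtype.type(ret / rcount)
```

View pics/scene4.png

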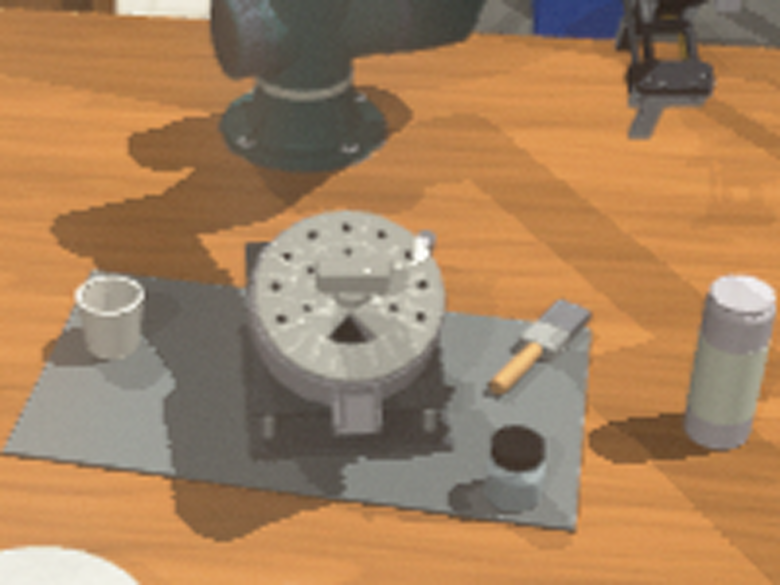

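View pics/top4.png

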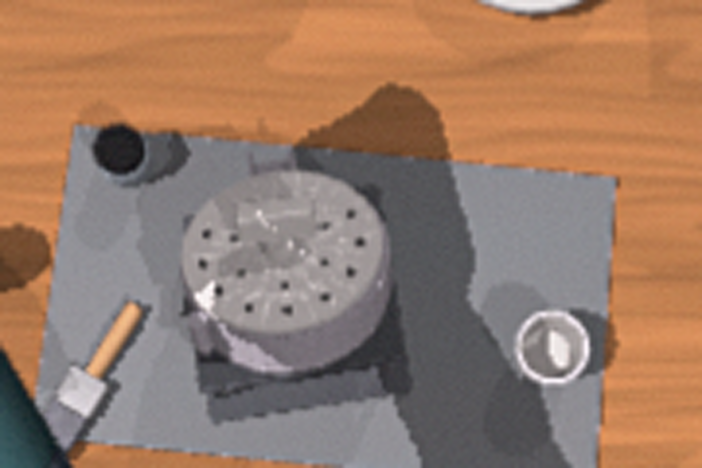

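The arm's shadow lies on the cap, so I'll repeat the height check with a shadow-tolerant mask. I'll also compare the spout and lug angles with the start.

Run:
```python
from h import *
for n,b in(("scene",(308,372,165,240)),("top",(258,330,172,238))):
    for i in "04":
        q=load(n+i+".npz"); uv,P,C=cloud(q,*b); L=loc(P); r=np.hypot(L[:,0],L[:,1]); A=np.degrees(np.arctan2(L[:,1],L[:,0]))
        k=(r>.062)&(r<.085)&(np.abs(L[:,2])<.02)
        D=P[k]; nn=ransac(D)[0]
        bar=(r<.045)&(L[:,2]>.035)
        hi=L[bar,2]; 
        sp=(r>.12)&(r<.14)&(np.abs(A)<30)&(L[:,2]>-.04); lg=(r>.1)&(r<.115)&(A>125)&(A<155)&(L[:,2]>-.03)&(L[:,2]<0)
        print(n,i,"disc h",[np.round(np.median(L[k&(A//90==j),2])*1000,1) for j in(-2,-1,0,1)],"tilt vs axis",np.degrees(np.arccos(nn@nA)).round(2),"bar h95",np.percentile(hi,95).round(4),"spout",A[sp].mean().round(1),"lug",A[lg].mean().round(1))
        print("  dark opening:",end="")
        l=loc(cast(q,uv,nA,CD-(.008 if i=="4" else 0)*nA)); rr=np.hypot(l[:,0],l[:,1]); d=(C.mean(1)<95 if i=="4" else C.mean(1)<130)&(rr<.056)&(rr>.018)
        im=np.zeros((400,640),np.uint8); im[uv[d,1],uv[d,0]]=1; m,lab,st,ce=cv2.connectedComponentsWithStats(im)
        for t in range(1,m):
            if st[t,4]>9:
                v=loc(cast(q,ce[t],nA,CD-(.008 if i=="4" else 0)*nA))[0]; print(st[t,4],np.hypot(v[0],v[1]).round(3),np.degrees(np.arctan2(v[1],v[0])).round(1),end="; ")
        print()
```

```text
scene 0 disc h [np.float64(0.2), np.float64(0.1), np.float64(0.1), np.float64(0.4)] tilt vs axis 0.3 bar h95 0.0598 spout 12.1 lug 137.2
  dark opening:27 0.045 -141.7; 12 0.029 141.9; 
scene 4 disc h [np.float64(-7.9), np.float64(-7.5), np.float64(-8.2), np.float64(-8.0)] tilt vs axis 0.28 bar h95 0.0518 spout 12.4 lug 136.6
  dark opening:41 0.043 7.4; 
top 0 disc h [np.float64(0.1), np.float64(0.3), np.float64(-0.2), np.float64(-0.2)] tilt vs axis 0.23 bar h95 0.058 spout 10.0 lug 140.4
  dark opening:39 0.044 -141.0; 
top 4 disc h [np.float64(-7.5), np.float64(-7.6), np.float64(-8.0), np.float64(-8.1)] tilt vs axis 0.36 bar h95 0.0508 spout 10.2 lug 139.9
  dark opening:
```

Run:
```python
from bench import workorder
print(workorder.close_job())
```

```text
the job is handed in; nothing more can be done
None
```

The cap is home on the drum with its large opening over the spout's chamber, and the job is handed in at about 18 s of the 72 s allowed. I turned it about 150° anticlockwise in two grasps of its grip bar. Pressing with roughly 7 N, I felt it start to sink about 3° short of the spout. I seated it there, let go and moved the arm clear.

**Last checks:**
- **Height:** the disc is 7.5–8.2 mm lower than at the start in all four quadrants in both views, against 8 mm expected. It lies parallel to the deck within 0.4°.
- **Opening:** it points 7.4° by the scene camera and 9.6° by the gripper's angle, with the spout at 10–12°. The top camera couldn't confirm this because the opening was hidden in the arm's shadow.
- **Drum:** the spout and lug angles changed by less than 1°, so the drum did not swivel.
- **Other items:** the cup, brush, jar and the nearby spray can looked undisturbed. I did not measure them, and the other can and the flask were outside the final pictures.

My first height check gave nonsense because the arm's shadow lay on the cap. I repeated it without the colour mask, and the heights above come from that repeat.

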